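# Unclip the storage tub and lay its lid on the board

## Task

Open the white storage tub: push the red spring clip at each end outwards and down until it snaps open and hangs clear, with the lid still in its place. Then lift the blue lid off by its handle and set it down gently, handle up, in the middle of the wooden board with its long sides along the board's long sides, and let go. Leave the stack of clear domes in the tub, and do not shove or knock over the bottles and jars standing around.

Things in the scene. Friction and masses are not known exactly. Their poses are not given: they have to be found in the camera images.
- tub: white open storage tub, fixed to the worktop, outer 120 (its x) x 160 (its y) x 85 mm high, wall 4 mm; origin at the centre of its underside, z up, its y axis runs from clip_b's end to clip_a's end. It may stand left or right of the robot's middle, with the board on the other side.
- tub_rim (a point): centre of the tub's mouth at rim height, 85 mm above the worktop; axes as the tub
- clip_a (a joint): spring clip on the tub's +y end, 62 mm wide: steel wire loop with a red thumb tab. 0 = shut (the loop's bar lies 3 mm above the lid's edge); grows as it swings outwards and down, to a stop at 1.4 rad. Over-centre spring: pulls shut below 0.45 rad, snaps open beyond and stays. About 5 N down on the tab starts it. Hinge line along the tub's x at tub y = +86, z = 55 mm
- clip_b (a joint): the same clip on the tub's -y end (hinge at tub y = -86 mm, z = 55 mm); opens towards the tub's -y
- clip_a_tab (a point): top of clip_a's thumb tab; shut, it is 131 mm from the tub's middle (45 mm outwards of the hinge) and 80 mm over the worktop (25 mm above the hinge). Tab level, 52 mm wide, 5 mm thick, reaching 10 mm beyond this point; the wire loop stands inwards of it (14 mm outwards of the hinge), 104 mm high over the worktop. Push it down along its arc round the hinge. Moves with the clip
- clip_b_tab (a point): the same point on clip_b
- lid: loose blue lid, about 0.25 kg: plate 132 (x) x 180 (y) x 10 mm, under it a plug 106 x 146 x 5 mm that sits in the tub's mouth with 3 mm play; origin at the centre of the plug's underside (5 mm below the plate, 80 mm over the worktop when seated), z up. Its y axis runs along the tub's y when seated
- lid_handle (a point): centre of the black handle bar on the lid, 39 mm above the lid's origin: bar 14 (x) x 96 (y) x 12 mm high, 18 mm free space between bar and plate, held by a post at each end (free length between the posts 72 mm). Lid's axes
- domes: stack of clear dome lids, 80 mm across, 60 mm high, standing loose in the tub; origin at the centre of its underside
- board: pale wooden board, fixed, 160 (x) x 210 (y) x 14 mm high; origin at the centre of its underside, z up
- board_top (a point): centre of the board's upper face, 14 mm over the worktop; axes as the board
- red_bottle: red squeeze bottle with white spout, 49 mm across, 202 mm high, loose, standing between tub and board; origin at the centre of its underside
- honey_bottle: amber squeeze bottle with white spout, 44 mm across, 155 mm high, loose, standing between tub and board; origin at the centre of its underside
- herb_jar: spice jar with white cap, 47 mm across, 98 mm high, loose, standing off an outer end of tub or board; origin at the centre of its underside
- brown_jar: jar with dark brown cap, 44 mm across, 105 mm high, loose, standing off an outer end of tub or board; origin at the centre of its underside

How it is judged:
By the outcome, as a careful person would: the job done as asked, in the order asked, and still so for the second after the job is handed in, with the robot touching nothing.
It also fails if it takes over 61 s, if anything falls off the work surface, if the arm or the gripper's body presses on something with over 40 N, if the wrist force passes 120 N, or if a joint passes its speed limit or range.

## Robot

A 6-joint arm with a two-finger parallel gripper is mounted at the origin on a cart in front of the work surface, level with it; the furniture and walls round the work are solid. World frame = base frame: x ahead of the robot, y to its left, z up, the work surface at z = 0. Lengths are in mm, angles in rad, forces in N, time in s.
With the tool pointing down it reaches from about 350 to 975 mm from the base axis. Payload 7.1 kg.
Tool frame: the origin (TCP) lies at the very end of the fingers, on their centre line; the grasp point (between the pads) lies ctrl.hold_point_z behind it (ctrl.hold_point_z is the distance from the TCP to the grasp point, in mm); z points along the fingers, y is the line along which they close (so a half turn about z gives the same grasp; the last joint's range is limited). The gripper opens to 88 mm and grips with 3 to 60 N. Pads are 20 mm wide; open, the fingers measure 115 mm over their backs; the gripper's body (75 mm by 178 mm) begins 61 mm behind the grasp point.
Start: joints at [1.119, 0.423, 1.63, -0, 1.089, -0.019], TCP at [262.101, 567.369, 222.675] pointing down, gripper open.
Joint ranges: [-3, 3], [-0.9, 2.11], [0.09, 2.58], [-1.31, 4.45], [0.11, 2.69], [-2.54, 2.54]. Speed limits (rad/s): [2.39, 2.39, 3.01, 3.14, 3.14, 3.14].

## Interface

Orientations are given as a rotation vector (axis times angle).
In Python, from workcell import ctrl gives the robot as it stands. The module is installed in compiled form; this text tells all that it offers.
- The arm moves only by the shell command python3 -m creep 'ROWS'. ROWS is JSON, a list of rows, each an object with "translation": the shift along the tool's x, y, z in mm, a list of three; "angular": the turn, a rotation vector about the tool's x, y, z in rad, a list of three; "jaw": the opening, from 0 (shut) to 1 (fully open). A call has exactly 8 rows; each row is the pose to reach, as a shift and turn from the pose commanded when the call began, along the tool's axes at that moment; what a row does not reach only later rows make up. A row lasts 1/8 s, in which the tool goes at most 62.5 mm and 10.7 degrees, less where a joint would pass 70% of its speed; a pose out of reach is approached as far as the arm can. A call with a gripper value outside its range is refused whole. The fingers move at their own pace and stop on an object; the grip force is fixed at half the most. Time passes only in rows, so rows that repeat a pose let the fingers close, or fill a call up. It gives the time, the measured TCP pose, the force, the opening and the grip force at its end, in the units of the state.
- ctrl.get_obs(): the state, without advancing time (a new reading comes with each control period).
- ctrl.get_image(name): name is "scene" or "top"; returns the picture (420x560x3 uint8, red, green, blue); there is no depth.
- ctrl.camera_info(name): a dict with "camera_matrix" (3x3 intrinsics, pixels), "world_from_camera" (4x4, takes a point from camera to world coordinates). Camera axes: x right, y up, looking along -z (the intrinsics and any distortion apply to the point x, -y, -z); pixel columns grow to the right and rows downward; lengths in mm; the calibration is good to about 2 mm. A picture is of the moment at which its call begins. camera_info takes no time and is no camera call.
- ctrl.close_job(): hands the job in; it is judged then, once.
Trained networks look in the newest picture that a camera, given by its name, has taken for a name from the list of things; names that differ only in an ending like _2 or _b are one class to them, and where a whole thing is asked for, a point or a joint stands for the part that bears it (a point fixed in the world has none). Each returns a list of dicts, best first, with "score" (0 to 1); they miss things now and then, are a little off and sometimes report something else, mostly with a low value. They report only what shows in the picture. A call takes as long as a camera call.
- ctrl.look_for(camera, label): "rect" ([left, top, right, bottom] in pixels, round what is visible of it).
The state is a dict: "t": time; "qpos": joint angles; "qvel": joint speeds; "joint_torque": joint torques, N m; "ee_pos": TCP position; "orientation": TCP orientation; "ft_force": force on the tool from outside, world axes, zero at the start; "moment": the same for the moment, N m; "width": finger opening in mm; "grasp_force": force on a finger pad.
Only numpy, scipy, OpenCV 4.12 (cv2) and the standard library are available. Lean on these libraries where they do the work, as an engineer would, in place of code of your own. Each camera call takes 0.05 s, during which the arm holds its last target. There are 200 camera calls.

## Working session

There is one attempt and no reset: what is moved stays moved. The work goes in short steps, Python scripts to look and compute and a shell command to move; the robot and the scene stay as the last step left them, time stands still between calls to the robot, and variables do not carry over. Pictures are saved under pics/ and viewed, at most 10 in all, crops included, and the job is handed in when it is done.

```bash
mkdir -p pics
python3 - <<'E'
from workcell import ctrl
import cv2, numpy as np
np.set_printoptions(precision=3,suppress=True)
o=ctrl.get_obs(); print(o['t'],o['ee_pos'],o['orientation'],ctrl.hold_point_z,o['ft_force'])
for n in('top','scene'):
    im=ctrl.get_image(n); cv2.imwrite(f'pics/{n}0.png',im[...,::-1])
    c=ctrl.camera_info(n); print(n,c)
    for l in ('tub','lid','lid_handle','clip_a','clip_a_tab','board','red_bottle','honey_bottle','herb_jar','brown_jar'):
        print(l,[(np.round(d['rect']).tolist(),round(d['score'],2)) for d in ctrl.look_for(n,l)[:3]])
E
```

```text
0.0 [261.887 566.875 221.901] [-0.674 -3.068  0.002] 18.700000000000003 [ 0.7    0.047 -0.193]
top {'camera_matrix': array([[399.004,   0.   , 280.883],
       [  0.   , 399.004, 213.982],
       [  0.   ,   0.   ,   1.   ]]), 'world_from_camera': array([[  -0.015,    0.994,   -0.109,  343.504],
       [  -1.   ,   -0.015,   -0.002,   -1.655],
       [  -0.004,    0.109,    0.994, 1192.316],
       [   0.   ,    0.   ,    0.   ,    1.   ]])}
tub [([310.0, 192.0, 409.0, 223.0], 0.87)]
lid [([329.0, 181.0, 397.0, 233.0], 0.75)]
lid_handle [([327.0, 182.0, 399.0, 233.0], 0.77), ([309.0, 193.0, 413.0, 220.0], 0.49)]
clip_a [([391.0, 201.0, 412.0, 224.0], 0.87), ([313.0, 190.0, 332.0, 215.0], 0.81)]
clip_a_tab [([311.0, 190.0, 333.0, 213.0], 0.94)]
board [([172.0, 190.0, 244.0, 247.0], 0.97)]
red_bottle [([269.0, 174.0, 290.0, 198.0], 0.56)]
honey_bottle [([272.0, 228.0, 290.0, 245.0], 0.44)]
herb_jar [([125.0, 178.0, 151.0, 198.0], 0.81)]
brown_jar [([419.0, 178.0, 442.0, 199.0], 0.84)]
scene {'camera_matrix': array([[484.165,   0.   , 274.012],
       [  0.   , 484.165, 207.176],
       [  0.   ,   0.   ,   1.   ]]), 'world_from_camera': array([[   0.894,    0.341,   -0.291,   88.721],
       [  -0.448,    0.674,   -0.587, -788.28 ],
       [  -0.004,    0.656,    0.755, 1105.441],
       [   0.   ,    0.   ,    0.   ,    1.   ]])}
tub [([280.0, 225.0, 346.0, 322.0], 0.8)]
lid [([279.0, 234.0, 354.0, 305.0], 0.74)]
lid_handle [([280.0, 230.0, 352.0, 306.0], 0.94)]
clip_a [([316.0, 288.0, 344.0, 319.0], 0.8), ([241.0, 198.0, 255.0, 241.0], 0.58)]
clip_a_tab [([286.0, 227.0, 314.0, 242.0], 0.65), ([240.0, 198.0, 256.0, 240.0], 0.25)]
board [([204.0, 147.0, 276.0, 207.0], 0.66)]
red_bottle [([282.0, 176.0, 302.0, 224.0], 0.79), ([280.0, 232.0, 353.0, 308.0], 0.7)]
honey_bottle [([236.0, 198.0, 256.0, 240.0], 0.59)]
herb_jar [([230.0, 108.0, 245.0, 140.0], 0.93)]
brown_jar [([363.0, 317.0, 385.0, 351.0], 0.9)]
```

View pics/top0.png

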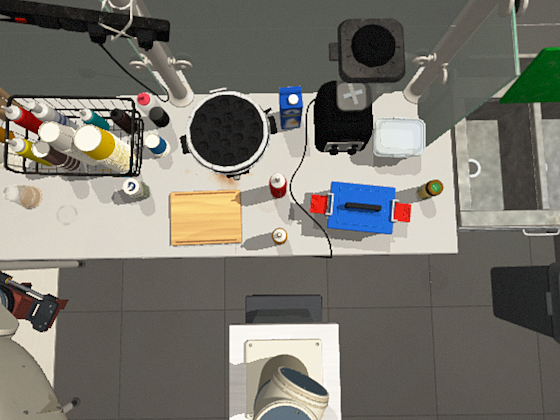

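View pics/scene0.png

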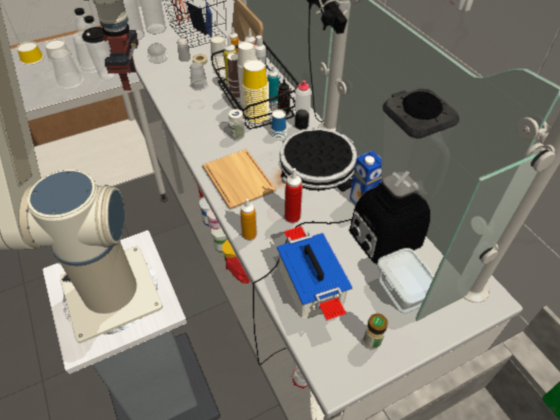

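The top view shows the lid at about (362,207), its red tabs at (319,204) and (402,212), and the board at (206,218). Honey stands at (280,237), the red bottle at (278,186), and the brown jar at (430,189), just off the right tab. Next I'll fit the poses by colour.

```bash
cat > h.py <<'E'
from workcell import ctrl
import cv2, numpy as np
np.set_printoptions(precision=2,suppress=True)
def ray(n,px,z):
    c=ctrl.camera_info(n);K=np.array(c['camera_matrix']);T=np.array(c['world_from_camera'])
    p=np.c_[np.reshape(px,(-1,2)),np.ones(np.size(px)//2)]@np.linalg.inv(K).T
    d=(p*[1,-1,-1])@T[:3,:3].T; o=T[:3,3]
    return (o+d*((z-o[2])/d[:,2])[:,None])[:,:2]
def mask(im,name):
    h=cv2.cvtColor(im,cv2.COLOR_RGB2HSV).astype(int);H,S,V=h[...,0],h[...,1],h[...,2]
    return {'blue':(abs(H-110)<12)&(S>150)&(V>60),'red':((H<6)|(H>174))&(S>170)&(V>110),'wood':(abs(H-16)<9)&(S>60)&(V>130)}[name].astype(np.uint8)
def blobs(im,name,roi,amin):
    m=mask(im,name);k=np.zeros_like(m);x0,y0,x1,y1=roi;k[y0:y1,x0:x1]=1;m*=k
    if name!='red': m=cv2.morphologyEx(m,cv2.MORPH_CLOSE,np.ones((9,9)))
    cs,_=cv2.findContours(m,cv2.RETR_EXTERNAL,cv2.CHAIN_APPROX_NONE)
    return [c[:,0].astype(float) for c in cs if cv2.contourArea(c)>amin]
def rect(n,c,z):
    w=ray(n,c,z).astype(np.float32);r=cv2.minAreaRect(w);b=cv2.boxPoints(r)
    e=[b[1]-b[0],b[2]-b[1]];l=max(e,key=np.linalg.norm)
    return np.array(r[0]),np.array(r[1]),(np.degrees(np.arctan2(l[1],l[0]))%180)-90
E
python3 - <<'E'
from h import *
im=ctrl.get_image('top')
for nm,roi,z in(('blue',(300,160,420,250),95),('red',(300,180,420,235),80),('wood',(160,180,250,255),14)):
    for c in blobs(im,nm,roi,60): print(nm,*rect('top',c,z), ray('top',c.mean(0),z))
s=ctrl.get_image('scene')
for nm,roi,z in(('blue',(260,220,370,320),95),('red',(280,220,320,250),80),('red',(310,290,350,325),80),('wood',(195,140,285,212),14)):
    for c in blobs(s,nm,roi,40): print('S',nm,*rect('scene',c,z), ray('scene',c.mean(0),z))
for n,p,z in(('red',(279,176),202),('honey',(280,235),155),('herb',(131,186),98),('brown',(432,186),105)): print(n,ray('top',p,z))
for n,p,z in(('red',(292,222),0),('honey',(248,238),0),('brown',(375,346),0)): print('S',n,ray('scene',p,z))
E
```

```text
blue [ 478.77 -221.64] [178.02 129.31] -6.5408173 [[ 478.04 -222.63]]
red [ 465.98 -338.59] [44.21 49.55] 82.02173 [[ 466.25 -339.19]]
red [ 492.34 -105.34] [44.45 50.3 ] 83.55815 [[ 492.49 -105.06]]
wood [481.99 225.55] [189.4  210.59] 1.6276093 [[476.27 220.5 ]]
S blue [ 476.95 -220.42] [180.63 128.68] -6.5617905 [[ 474.35 -227.56]]
S red [491.78 -97.18] [34.99 46.69] 83.63292 [[492.15 -97.27]]
S red [ 464.41 -336.36] [44.79 50.  ] 83.462875 [[ 464.9  -337.34]]
S wood [492.73 204.83] [214.23 261.37] 2.0103302 [[475.03 196.33]]
red [[548.31   3.68]]
honey [[402.05   3.52]]
herb [[547.84 416.65]]
brown [[ 533.86 -417.45]]
S red [[536.58  -4.06]]
S honey [[396.25   0.6 ]]
S brown [[ 533.82 -436.24]]
```

```bash
cat >> h.py <<'E'
from scipy.spatial.transform import Rotation as R
C=np.array([478.5,-221.5]);YAW=83.5
def tubpt(x,y):
    a=np.radians(YAW-90); return C+[x*np.cos(a)-y*np.sin(a),x*np.sin(a)+y*np.cos(a)]
def go(x,y,z,yaw):
    "shift/turn to a tool-down pose with tool x at yaw deg"
    o=ctrl.get_obs();A=R.from_rotvec(o['orientation']);B=R.from_euler('z',yaw,degrees=True)*R.from_euler('x',180,degrees=True)
    print('at',o['t'],np.array(o['ee_pos']),'F',np.array(o['ft_force']),'w',o['width'],o['grasp_force'])
    print('shift',A.inv().apply(np.array([x,y,z])-o['ee_pos']),'turn',(A.inv()*B).as_rotvec().round(3))
E
python3 - <<'E'
from h import *
im=ctrl.get_image('top')
h=cv2.cvtColor(im,cv2.COLOR_RGB2HSV)
print(h[218,206],h[218,165],h[218,246],h[185,230])
m=((abs(h[...,0].astype(int)-16)<9)&(h[...,1]>85)&(h[...,2]>130)).astype(np.uint8)
n,l,st,ce=cv2.connectedComponentsWithStats(cv2.morphologyEx(m,cv2.MORPH_OPEN,np.ones((5,5))))
i=l[218,206];c,_=cv2.findContours((l==i).astype(np.uint8),0,1);print(st[i],*rect('top',c[0][:,0].astype(float),14))
p=tubpt(0,137);go(*p,255,YAW)
E
```

```text
[ 20 124 245] [ 21  20 221] [ 21  16 223] [ 16  64 220]
[ 170  190   72   55 3735] [467.06 224.97] [158.76 209.88] 1.6505508
at 1.25 [262.09 567.36 222.66] F [ 0.03 -0.29  0.21] w 87.87145937946681 0.0
shift [-484.29 -495.31  -32.32] turn [-0.    0.    1.25]
```

```bash
python3 -m creep '[{"translation":[-42,-43,-32],"angular":[0,0,0.15],"jaw":0},{"translation":[-85,-87,-32],"angular":[0,0,0.3],"jaw":0},{"translation":[-127,-130,-32],"angular":[0,0,0.45],"jaw":0},{"translation":[-170,-174,-32],"angular":[0,0,0.6],"jaw":0},{"translation":[-212,-217,-32],"angular":[0,0,0.75],"jaw":0},{"translation":[-255,-260,-32],"angular":[0,0,0.9],"jaw":0},{"translation":[-297,-304,-32],"angular":[0,0,1.05],"jaw":0},{"translation":[-340,-347,-32],"angular":[0,0,1.2],"jaw":0}]'
python3 - <<'E'
from h import *
p=tubpt(0,137);go(*p,130,YAW)
E
```

```text
t: 2.25
ee_pos: [425.7, 107.9, 255.1]
orientation: [2.294, 2.146, 0.002]
ft_force: [0.4, 0.2, 0.5]
width: 11.3
grasp_force: 0.0
at 2.25 [425.69 107.91 255.09] F [0.37 0.15 0.51] w 11.319045198874273 0.0
shift [-188.34   80.93  125.12] turn [ 0.   -0.    0.05]
```

```bash
python3 -m creep '[{"translation":[-48,20,0],"angular":[0,0,0.05],"jaw":0},{"translation":[-95,40,0],"angular":[0,0,0.05],"jaw":0},{"translation":[-142,61,0],"angular":[0,0,0.05],"jaw":0},{"translation":[-188,81,0],"angular":[0,0,0.05],"jaw":0},{"translation":[-188,81,50],"angular":[0,0,0.05],"jaw":0},{"translation":[-188,81,100],"angular":[0,0,0.05],"jaw":0},{"translation":[-188,81,125],"angular":[0,0,0.05],"jaw":0},{"translation":[-188,81,125],"angular":[0,0,0.05],"jaw":0}]'
python3 - <<'E'
from h import *
p=tubpt(0,137);go(*p,85,YAW)
im=ctrl.get_image('top')[160:260,280:450];s=ctrl.get_image('scene')[180:330,230:400]
cv2.imwrite('pics/c1.png',np.hstack([cv2.resize(im,None,fx=2.2,fy=4.2,interpolation=2)*1,cv2.resize(s,(400,420))])[...,::-1])
E
```

```text
t: 3.25
ee_pos: [493.1, -82.7, 128.1]
orientation: [-2.34, -2.091, 0.004]
ft_force: [0.1, -0.2, -0.4]
width: 0.8
grasp_force: 0.0
at 3.25 [493.06 -82.71 128.12] F [ 0.12 -0.16 -0.43] w 0.7914018188057075 0.0
shift [-2.57  1.42 43.11] turn [-0. -0.  0.]
```

View pics/c1.png

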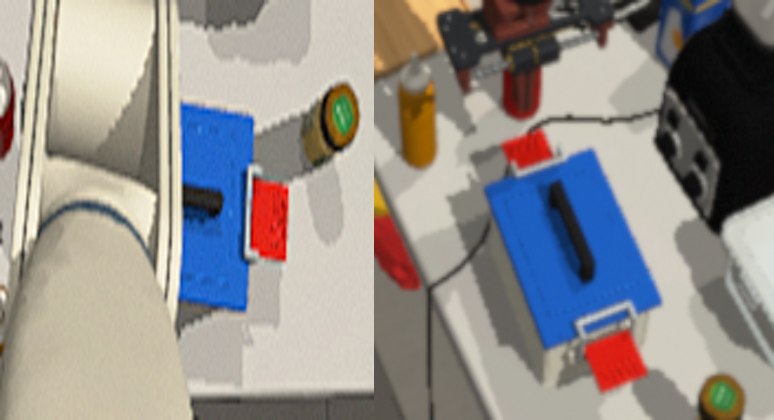

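The crop shows the arm over the near clip, the lid seated and the far clip at about (268,220). The jar is beyond that clip and clear of it. I'll push now.

```bash
python3 -m creep '[{"translation":[0,0,30],"angular":[0,0,0],"jaw":0},{"translation":[0,0,44],"angular":[0,0,0],"jaw":0},{"translation":[0,0,52],"angular":[0,0,0],"jaw":0},{"translation":[2,0,60],"angular":[0,0,0],"jaw":0},{"translation":[4,0,68],"angular":[0,0,0],"jaw":0},{"translation":[6,0,75],"angular":[0,0,0],"jaw":0},{"translation":[8,0,81],"angular":[0,0,0],"jaw":0},{"translation":[9,0,84],"angular":[0,0,0],"jaw":0}]'
python3 - <<'E'
from h import *
go(*tubpt(0,146),46,YAW)
E
```

```text
t: 4.35
ee_pos: [495.4, -74.0, 45.4]
orientation: [2.342, 2.094, -0.0]
ft_force: [0.3, -0.0, 0.4]
width: 0.3
grasp_force: 0.0
at 4.35 [495.44 -73.99  45.42] F [ 0.31 -0.03  0.37] w 0.28756243008670757 0.0
shift [-2.48 -0.14 -0.58] turn [-0.  0.  0.]
```

```bash
python3 -m creep '[{"translation":[12,0,0],"angular":[0,0,0],"jaw":0},{"translation":[12,0,-25],"angular":[0,0,0],"jaw":0},{"translation":[10,0,-75],"angular":[0,0,0],"jaw":0},{"translation":[0,0,-125],"angular":[0,0,0],"jaw":0},{"translation":[-55,0,-125],"angular":[0,0,0],"jaw":0},{"translation":[-110,0,-125],"angular":[0,0,0],"jaw":0},{"translation":[-170,0,-125],"angular":[0,0,0],"jaw":0},{"translation":[-230,0,-125],"angular":[0,0,0],"jaw":0}]'
python3 - <<'E'
from h import *
go(*tubpt(0,-137),120,YAW)
s=ctrl.get_image('scene')[180:330,230:400]
cv2.imwrite('pics/c2.png',cv2.resize(s,None,fx=3,fy=3)[...,::-1])
E
```

```text
t: 5.35
ee_pos: [469.7, -303.8, 171.1]
orientation: [2.341, 2.094, 0.0]
ft_force: [1.6, -0.2, -0.3]
width: 0.5
grasp_force: 0.0
at 5.35 [ 469.73 -303.8   171.14] F [ 1.57 -0.23 -0.33] w 0.48039234503960826 0.0
shift [-54.22  -0.74  51.15] turn [0. 0. 0.]
```

View pics/c2.png

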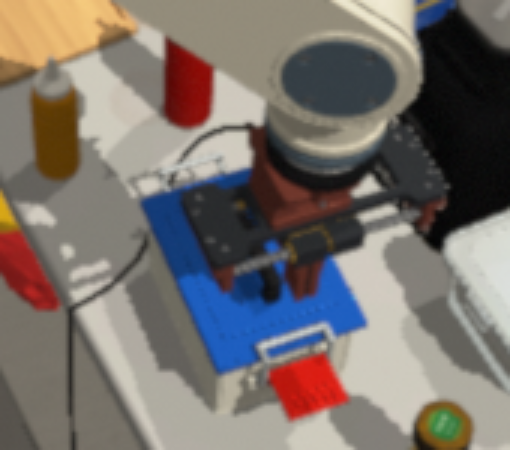

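The near clip hangs open: its wire loop is at about (190,170) in the crop and the lid is still seated. Now the far clip.

```bash
python3 -m creep '[{"translation":[-53,0,0],"angular":[0,0,0],"jaw":0},{"translation":[-53,0,45],"angular":[0,0,0],"jaw":0},{"translation":[-53,0,80],"angular":[0,0,0],"jaw":0},{"translation":[-53,0,92],"angular":[0,0,0],"jaw":0},{"translation":[-55,0,100],"angular":[0,0,0],"jaw":0},{"translation":[-57,0,108],"angular":[0,0,0],"jaw":0},{"translation":[-60,0,117],"angular":[0,0,0],"jaw":0},{"translation":[-62,0,125],"angular":[0,0,0],"jaw":0}]'
python3 -m creep '[{"translation":[-12,0,0],"angular":[0,0,0],"jaw":0},{"translation":[-12,0,-25],"angular":[0,0,0],"jaw":0},{"translation":[-10,0,-75],"angular":[0,0,0],"jaw":0.5},{"translation":[0,0,-130],"angular":[0,0,0],"jaw":0.5},{"translation":[35,0,-130],"angular":[0,0,0],"jaw":0.5},{"translation":[70,0,-130],"angular":[0,0,0],"jaw":0.5},{"translation":[110,0,-130],"angular":[0,0,0],"jaw":0.5},{"translation":[146,0,-130],"angular":[0,0,0],"jaw":0.5}]'
python3 - <<'E'
from h import *
go(*tubpt(0,0),102,YAW)
s=ctrl.get_image('scene')[180:330,230:400]
cv2.imwrite('pics/c3.png',cv2.resize(s,None,fx=3,fy=3)[...,::-1])
E
```

```text
t: 6.4
ee_pos: [463.3, -364.8, 45.4]
orientation: [2.34, 2.093, -0.0]
ft_force: [-0.5, -5.5, -5.0]
width: 0.2
grasp_force: 2.5
t: 7.4
ee_pos: [479.3, -218.2, 176.2]
orientation: [2.343, 2.093, 0.001]
ft_force: [-0.7, 0.2, 0.8]
width: 44.1
grasp_force: 0.0
at 7.4 [ 479.32 -218.17  176.16] F [-0.7   0.2   0.78] w 44.14439664004697 0.0
shift [-3.42 -0.48 74.16] turn [ 0. -0.  0.]
```

View pics/c3.png

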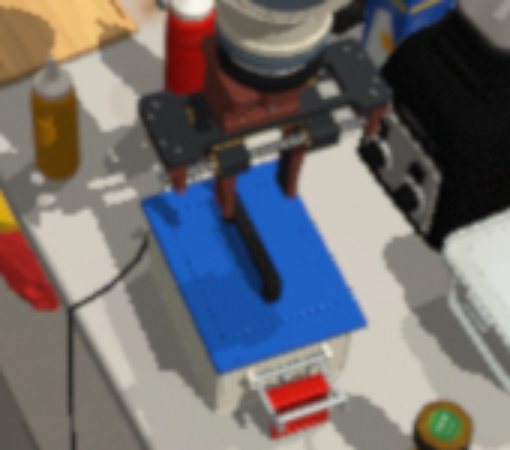

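Both clips are open, the far one with its tab hanging at (300,405), and the lid is undisturbed. Next, grasp the handle.

```bash
python3 -m creep '[{"translation":[-3,0,35],"angular":[0,0,0],"jaw":0.5},{"translation":[-3,0,60],"angular":[0,0,0],"jaw":0.5},{"translation":[-3,0,73],"angular":[0,0,0],"jaw":0.5},{"translation":[-3,0,73],"angular":[0,0,0],"jaw":0.5},{"translation":[-3,0,73],"angular":[0,0,0],"jaw":0},{"translation":[-3,0,73],"angular":[0,0,0],"jaw":0},{"translation":[-3,0,73],"angular":[0,0,0],"jaw":0},{"translation":[-3,0,73],"angular":[0,0,0],"jaw":0}]'
python3 - <<'E'
from h import *
go(467,225,280,91.65)
E
```

```text
t: 8.45
ee_pos: [479.0, -222.1, 103.2]
orientation: [2.342, 2.093, 0.001]
ft_force: [-1.7, -0.4, 3.6]
width: 13.8
grasp_force: 30.0
at 8.45 [ 479.04 -222.13  103.17] F [-1.66 -0.37  3.55] w 13.779481911810018 29.999947249889374
shift [ 442.93  -61.86 -176.98] turn [ 0.    0.   -0.14]
```

```bash
python3 -m creep '[{"translation":[0,0,-5],"angular":[0,0,0],"jaw":0},{"translation":[0,0,-15],"angular":[0,0,0],"jaw":0},{"translation":[0,0,-35],"angular":[0,0,0],"jaw":0},{"translation":[0,0,-60],"angular":[0,0,0],"jaw":0},{"translation":[0,0,-90],"angular":[0,0,0],"jaw":0},{"translation":[0,0,-120],"angular":[0,0,0],"jaw":0},{"translation":[0,0,-150],"angular":[0,0,0],"jaw":0},{"translation":[0,0,-170],"angular":[0,0,0],"jaw":0}]'
python3 - <<'E'
from h import *
go(467,225,273,91.65)
E
```

```text
t: 9.45
ee_pos: [478.9, -222.1, 274.7]
orientation: [2.341, 2.093, 0.001]
ft_force: [-0.0, -0.5, -3.0]
width: 13.8
grasp_force: 30.0
at 9.45 [ 478.86 -222.06  274.67] F [-0.03 -0.46 -2.97] w 13.828410847998647 29.997107684612274
shift [442.93 -61.74   1.33] turn [ 0.    0.   -0.14]
```

```bash
python3 -m creep '[{"translation":[20,-3,0],"angular":[0,0,0],"jaw":0},{"translation":[55,-8,0],"angular":[0,0,0],"jaw":0},{"translation":[100,-14,0],"angular":[0,0,0],"jaw":0},{"translation":[145,-20,0],"angular":[0,0,-0.04],"jaw":0},{"translation":[190,-27,0],"angular":[0,0,-0.07],"jaw":0},{"translation":[235,-33,0],"angular":[0,0,-0.1],"jaw":0},{"translation":[280,-39,0],"angular":[0,0,-0.14],"jaw":0},{"translation":[325,-45,0],"angular":[0,0,-0.14],"jaw":0}]'
python3 - <<'E'
from h import *
go(467,225,273,91.65)
E
```

```text
t: 10.45
ee_pos: [468.7, 108.1, 271.8]
orientation: [-2.188, -2.252, 0.002]
ft_force: [1.2, 0.4, -2.7]
width: 13.7
grasp_force: 30.0
at 10.45 [468.67 108.07 271.81] F [ 1.21  0.35 -2.74] w 13.67405746095577 29.996106326580048
shift [116.93   1.71  -1.21] turn [-0.  0.  0.]
```

```bash
python3 -m creep '[{"translation":[45,1,0],"angular":[0,0,0],"jaw":0},{"translation":[85,1,0],"angular":[0,0,0],"jaw":0},{"translation":[114,1,0],"angular":[0,0,0],"jaw":0},{"translation":[114,1,50],"angular":[0,0,0],"jaw":0},{"translation":[114,1,100],"angular":[0,0,0],"jaw":0},{"translation":[114,1,150],"angular":[0,0,0],"jaw":0},{"translation":[114,1,190],"angular":[0,0,0],"jaw":0},{"translation":[114,1,210],"angular":[0,0,0],"jaw":0}]'
python3 - <<'E'
from h import *
go(467,225,37,91.65)
im=ctrl.get_image('top');s=ctrl.get_image('scene')
a=im[160:280,140:280];b=s[120:240,180:320]
cv2.imwrite('pics/c4.png',np.hstack([cv2.resize(x,(400,343)) for x in(a,b)])[...,::-1])
for n,i,roi in(('top',im,(150,170,260,260)),('scene',s,(190,120,300,230))):
    for c in blobs(i,'blue',roi,80): print(n,*rect(n,c,53))
E
```

```text
t: 11.45
ee_pos: [465.1, 219.6, 59.8]
orientation: [-2.188, -2.251, 0.008]
ft_force: [0.6, 0.4, -2.0]
width: 13.7
grasp_force: 30.0
at 11.45 [465.12 219.62  59.81] F [ 0.63  0.37 -2.03] w 13.687177533631994 29.99728560447693
shift [ 5.36  2.14 22.79] turn [-0.01  0.   -0.  ]
top [466.72 167.49] [131.06  75.49] -87.547005
scene [461.01 216.23] [127.69 178.52] 1.6067276
scene [671.71 352.84] [52.44 40.86] -26.916035
```

View pics/c4.png

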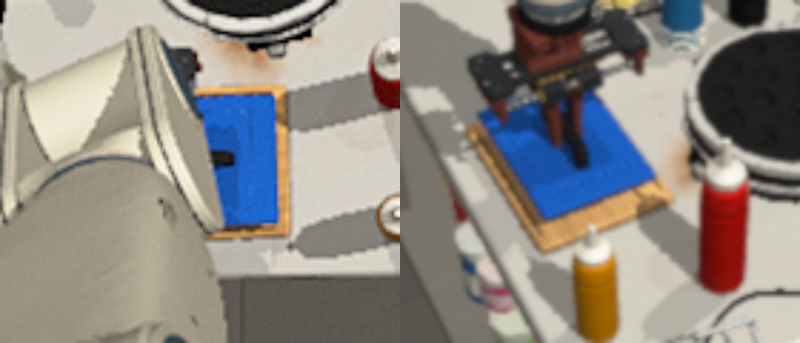

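The lid hangs level over the board, about 5 mm short along the board's long axis. I'll correct that and lower it slowly.

```bash
python3 -m creep '[{"translation":[3,1,0],"angular":[0,0,0],"jaw":0},{"translation":[5,1,4],"angular":[0,0,0],"jaw":0},{"translation":[5,1,9],"angular":[0,0,0],"jaw":0},{"translation":[5,1,13],"angular":[0,0,0],"jaw":0},{"translation":[5,1,16],"angular":[0,0,0],"jaw":0},{"translation":[5,1,18],"angular":[0,0,0],"jaw":0},{"translation":[5,1,18],"angular":[0,0,0],"jaw":0},{"translation":[5,1,18],"angular":[0,0,0],"jaw":0}]'
python3 - <<'E'
from h import *
go(467,225,37,91.65)
im=ctrl.get_image('top');s=ctrl.get_image('scene')
for n,i,roi in(('top',im,(150,170,260,260)),('scene',s,(190,120,300,230))):
    for c in blobs(i,'blue',roi,500): print(n,*rect(n,c,34))
E
```

```text
t: 12.55
ee_pos: [469.1, 225.0, 44.7]
orientation: [2.19, 2.252, 0.0]
ft_force: [-0.7, -0.1, -3.7]
width: 13.9
grasp_force: 30.0
at 12.55 [469.1  224.97  44.71] F [-0.66 -0.06 -3.72] w 13.866396938842648 29.99717116355896
shift [ 0.09 -2.09  7.71] turn [ 0. -0. -0.]
top [470.59 175.35] [130.16  79.46] -88.277725
scene [467.59 227.09] [128.36 179.11] 1.5998383
```

```bash
python3 -m creep '[{"translation":[0,-2.5,1],"angular":[0,0,0],"jaw":0},{"translation":[0,-2.5,3],"angular":[0,0,0],"jaw":0},{"translation":[0,-2.5,5],"angular":[0,0,0],"jaw":0},{"translation":[0,-2.5,6],"angular":[0,0,0],"jaw":0},{"translation":[0,-2.5,7],"angular":[0,0,0],"jaw":0},{"translation":[0,-2.5,7.5],"angular":[0,0,0],"jaw":0},{"translation":[0,-2.5,8],"angular":[0,0,0],"jaw":0},{"translation":[0,-2.5,8],"angular":[0,0,0],"jaw":0}]'
```

```text
t: 13.65
ee_pos: [466.5, 224.9, 37.2]
orientation: [2.19, 2.252, 0.0]
ft_force: [-1.7, -1.0, 4.6]
width: 13.7
grasp_force: 30.0
```

```bash
python3 -m creep '[{"translation":[0,0,0],"angular":[0,0,0],"jaw":0.2},{"translation":[0,0,0],"angular":[0,0,0],"jaw":0.4},{"translation":[0,0,0],"angular":[0,0,0],"jaw":0.5},{"translation":[0,0,0],"angular":[0,0,0],"jaw":0.5},{"translation":[0,0,-10],"angular":[0,0,0],"jaw":0.5},{"translation":[0,0,-40],"angular":[0,0,0],"jaw":0.5},{"translation":[0,0,-90],"angular":[0,0,0],"jaw":0.5},{"translation":[0,0,-150],"angular":[0,0,0],"jaw":0.5}]'
python3 -m creep '[{"translation":[0,0,-40],"angular":[0,0,0],"jaw":0.5},{"translation":[0,0,-80],"angular":[0,0,0],"jaw":0.5},{"translation":[40,0,-100],"angular":[0,0,0],"jaw":0.5},{"translation":[80,-20,-100],"angular":[0,0,0],"jaw":0.5},{"translation":[120,-40,-100],"angular":[0,0,0],"jaw":0.5},{"translation":[160,-60,-100],"angular":[0,0,0],"jaw":0.5},{"translation":[200,-80,-100],"angular":[0,0,0],"jaw":0.5},{"translation":[240,-100,-100],"angular":[0,0,0],"jaw":0.5}]'
python3 - <<'E'
from h import *
im=ctrl.get_image('top');s=ctrl.get_image('scene')
cv2.imwrite('pics/c5.png',np.hstack([cv2.resize(x,(400,300)) for x in(im[130:280,100:450],s[100:360,180:400])])[...,::-1])
for n,i,roi in(('top',im,(150,170,260,260)),('scene',s,(190,120,300,230))):
    for c in blobs(i,'blue',roi,500): print(n,*rect(n,c,29))
E
```

```text
t: 14.65
ee_pos: [465.8, 224.6, 188.1]
orientation: [-2.19, -2.252, 0.003]
ft_force: [0.8, 0.2, 0.1]
width: 44.0
grasp_force: 0.0
t: 15.65
ee_pos: [358.9, 463.1, 287.4]
orientation: [2.19, 2.252, 0.001]
ft_force: [0.4, -0.9, 0.7]
width: 43.6
grasp_force: 0.0
top [465.95 223.64] [128.73 176.99] 1.5390091
scene [464.89 224.75] [129.6  178.45] 1.5727768
```

View pics/c5.png

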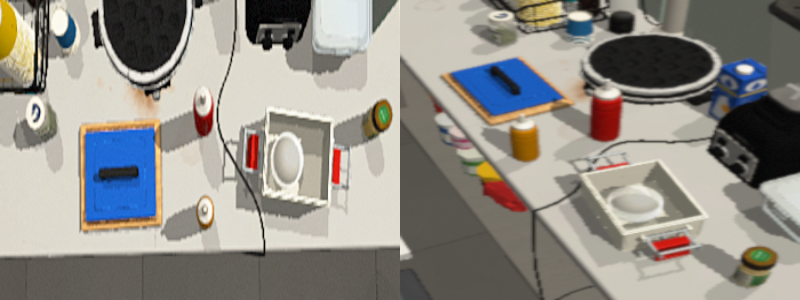

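The lid is centred on the board, within about 1 mm and aligned with it. Both clips hang open, the domes are still in the tub, and the bottles and jars are standing. I'll hand it in.

```bash
python3 -c "
from workcell import ctrl
print(ctrl.close_job())"
```

```text
the job is handed in; nothing more can be done
None
```

Job handed in at about 16 s: both clips are open, the lid is centred handle-up on the board and released, the domes are still in the tub, and the bottles and jars are still standing; the hand-in returned no verdict.

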